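# Ring for gift wrapping and point out the box

## Task

Call for gift wrapping: ring the counter bell that stands beside the two ribbon reels by pressing its button with the fingertips, then lightly touch the flat box with the pink top to show that it is the one to be wrapped, and withdraw. Do not lift or shift the bell or the box, and leave everything else alone, above all the other bell (beside the order pad) and the flat white box.

Things in the scene. Friction and masses are not known exactly. Their poses are not given: they have to be found in the camera images.
- wrap_bell: Counter bell: silver dome on a black round base, 84 mm across, 50 mm high to the top of its button; loose, about 0.2 kg. Origin: centre of the underside, z up. This is the bell to ring: two ribbon reels lie 0.1 m behind it (+x side).
- wrap_bell_button (a joint): Button of the bell to ring. Silver push button on top in the middle, 15 mm across, its top 50 mm above the counter when up and about 10 mm above the dome. Value: travel down in m, 0 up, 0.004 fully down; spring 2 N per mm (8 N fully down, springs back by itself). The bell rings at 2 mm (0.002).
- order_bell: Counter bell: silver dome on a black round base, 84 mm across, 50 mm high to the top of its button; loose, about 0.2 kg. Origin: centre of the underside, z up. Looks the same as the other, but the order pad lies behind it. Must be left alone.
- order_bell_button (a joint): Button of the bell that must be left alone. Silver push button on top in the middle, 15 mm across, its top 50 mm above the counter when up and about 10 mm above the dome. Value: travel down in m, 0 up, 0.004 fully down; spring 2 N per mm (8 N fully down, springs back by itself). 
- pink_box: Closed flat craft box with a pink top and magenta sides, lying flat, 70 x 100 x 22 mm (x, y, z); loose, about 0.14 kg. Origin: centre of the underside, z up, so the top is 22 mm above the origin. Its card top gives a little under a fingertip (1.5 N per mm, at most 7 mm) and springs back. This is the box to touch, anywhere on it.
- white_box: Closed flat craft box with a white top, lying flat, 75 x 112 x 24 mm (x, y, z); loose. Origin: centre of the underside. Must be left alone.
- ribbon_magenta: Reel of magenta ribbon, white flanges, lying flat, 66 mm across and 22 mm high, with a short ribbon tail; origin on the underside, 12 mm to the -y side of the reel's axis. Behind the bell to ring; left alone.
- ribbon_teal: Reel of teal ribbon, brown flanges, lying flat, 58 mm across and 16 mm high, with a short tail; origin on the underside, 12 mm to the -y side of the reel's axis. Next to the magenta reel; left alone.
- order_pad: Spiral-bound pad with a dark green cover, 105 x 78 x 16 mm, lying flat behind the other bell; origin: centre of the underside. Left alone.
- toy_teapot: Mint green toy teapot with a pink lid, 67 x 115 x 70 mm, at the back of the counter; origin: centre of the underside. Left alone.
- star_wand: Purple toy wand with a star, 230 mm long, 13 mm high, lying on the right side of the counter; origin: middle of the underside. Left alone.
There are look-alikes about, which are no part of the job. What is shaped like the pink_box but turquoise is not meant.

How it is judged:
By the outcome, as a careful person would: the job done as asked, in the order asked, and still so for the second after the job is handed in, with the robot touching nothing.
It also fails if it takes over 48 s, if anything falls off the work surface, if the arm or the gripper's body presses on something with over 40 N, if the wrist force passes 120 N, or if a joint passes its speed limit or range.

## Robot

A 7-joint arm with a two-finger parallel gripper is mounted at the origin on a cart in front of the work surface, level with it; the furniture and walls round the work are solid. World frame = base frame: x ahead of the robot, y to its left, z up, the work surface at z = 0. Lengths are in m, angles in rad, forces in N, time in s.
With the tool pointing down it reaches from about 0.425 to 0.875 m from the base axis. Payload 8.4 kg.
Tool frame: the origin (TCP) lies at the centre of the arm's flange, where the gripper is bolted on; the fingertips stand 182 mm ahead of it and the grasp point (between the pads) lies 164 mm ahead of it; z points along the fingers, y is the line along which they close (so a half turn about z gives the same grasp; the last joint's range is limited). The gripper opens to 87 mm and grips with 3 to 60 N. Pads are 19 mm wide; open, the fingers measure 117 mm over their backs; the gripper's body (75 mm by 190 mm) begins 51 mm behind the grasp point.
Start: joints at [-1.421, 0.333, 0.04, 1.465, -0.013, 1.343, -0.059], TCP at [0.16, 0.63, 0.405] pointing down, gripper open.
Joint ranges: [-2.58, 2.58], [-0.38, 2.09], [-1.3, 1.39], [0.25, 2.4], [-1.5, 4.64], [0.08, 2.09], [-2.65, 2.65]. Speed limits (rad/s): [2.22, 2.22, 2.79, 2.79, 3.14, 3.14, 3.14].

## Interface

Orientations are given as a rotation vector (axis times angle).
In Python, from plant import manip, snapshot, camera_params gives the robot as it stands.
- The arm moves only by the shell command python3 -m creep 'ROWS'. ROWS is JSON, a list of rows, each a list of 3 entries, a list of its own where there are three numbers: the closure, from 0 (fully open) to 1 (shut), then the shift along the tool's x, y, z in m, then the turn about the tool's z in degrees. In form: [[gripper, [dx, dy, dz], roll], ...]. A call has 1 to 20 rows; each row shifts and turns the commanded pose from where the row before left it, along the tool's axes as they then stand; what a row does not reach is not made up. A row lasts 1/10 s, in which the tool goes at most 50 mm and 8.59 degrees, less where a joint would pass 70% of its speed; a pose out of reach is approached as far as the arm can. A call with a gripper value outside its range is refused whole. The fingers move at their own pace and stop on an object; the grip force is fixed at half the most. Time passes only in rows, so rows that do not move let the fingers close. It gives the time, the measured TCP pose, the force, the opening and the grip force at its end, in the units of the state.
- manip.get_obs(): the state, without advancing time (a new reading comes with each control period).
- snapshot(name): name is "side" or "top" or "wrist"; returns the picture (420x560x3 uint8, red, green, blue); there is no depth.
- camera_params(name): a dict with "fx", "fy", "cx", "cy" (pixels), "extrinsics" (4x4, takes a point from world to camera coordinates); the wrist camera has in their place "mount" (4x4, takes a point from camera to tool coordinates, whose origin is the TCP and whose axes are the flange's). Camera axes: x right, y down, z forward; pixel columns grow to the right and rows downward; lengths in m; the calibration is good to about 2 mm. The wrist camera is an equidistant fisheye: a pixel r from the principal point sees the ray r / f radians off the axis. A picture is of the moment at which its call begins: read the wrist's pose just before it. camera_params takes no time and is no camera call.
- manip.hand_in(): hands the job in; it is judged then, once.
The state is a dict: "t": time; "joints": joint angles; "dq": joint speeds; "effort": joint torques, N m; "eef_pos": TCP position; "eef_rot": TCP orientation; "force": force on the tool from outside, world axes, zero at the start; "moment": the same for the moment, N m; "width": opening from 0.0 (shut) to 1.0 (fully open); "grasp_force": force on a finger pad.
Only numpy, scipy, OpenCV 4.12 (cv2) and the standard library are available. Lean on these libraries where they do the work, as an engineer would, in place of code of your own. Each camera call takes 0.05 s, during which the arm holds its last target. There are 200 camera calls.

## Working session

There is one attempt and no reset: what is moved stays moved. The work goes in short steps, Python scripts to look and compute and a shell command to move; the robot and the scene stay as the last step left them, time stands still between calls to the robot, and variables do not carry over. Pictures are saved under pics/ and viewed, at most 10 in all, crops included, and the job is handed in when it is done.

```bash
mkdir -p pics; ls
python3 - <<'E'
from plant import manip, snapshot, camera_params
import cv2,json
o=manip.get_obs();print({k:o[k] for k in("t","eef_pos","eef_rot","force","width")})
for n in("side","top","wrist"):
    cv2.imwrite(f"pics/{n}0.png",snapshot(n)[:,:,::-1]);print(n,camera_params(n))
E
```

```text
pics
{'t': 0.0, 'eef_pos': array([0.16003195, 0.62981202, 0.40388138]), 'eef_rot': array([-3.89809124e-01, -3.11723966e+00,  2.48199377e-03]), 'force': array([-1.1213472 ,  0.75758127, -0.0728808 ]), 'width': 0.9978483051490662}
side {'fx': 531.6370248065766, 'fy': 531.6370248065766, 'cx': 281.31691337424274, 'cy': 209.74638478253445, 'extrinsics': array([[ 0.99720183,  0.07409947,  0.00988798, -0.50266487],
       [ 0.04823206, -0.53667555, -0.84240906, -0.00832463],
       [-0.05711542,  0.84052878, -0.53874781,  1.41388727],
       [ 0.        ,  0.        ,  0.        ,  1.        ]])}
top {'fx': 394.1332145009108, 'fy': 394.1332145009108, 'cx': 271.9489433607248, 'cy': 206.2978510909345, 'extrinsics': array([[ 0.00369096, -0.99990871, -0.01299828, -0.04442895],
       [-0.99725524, -0.00271933, -0.07399049,  0.5119122 ],
       [ 0.07394839,  0.0132357 , -0.99717423,  0.98457063],
       [ 0.        ,  0.        ,  0.        ,  1.        ]])}
wrist {'fx': 325.19226210127806, 'fy': 325.19226210127806, 'cx': 282.6514568199343, 'cy': 205.81140057737562, 'mount': array([[-3.71296437e-04, -9.61872797e-01, -2.73496955e-01,
         7.55513232e-02],
       [ 9.99999594e-01, -5.81625410e-04,  6.87954181e-04,
         1.99784728e-04],
       [-8.20797191e-04, -2.73496589e-01,  9.61872623e-01,
         2.07423520e-02],
       [ 0.00000000e+00,  0.00000000e+00,  0.00000000e+00,
         1.00000000e+00]])}
```

View pics/top0.png

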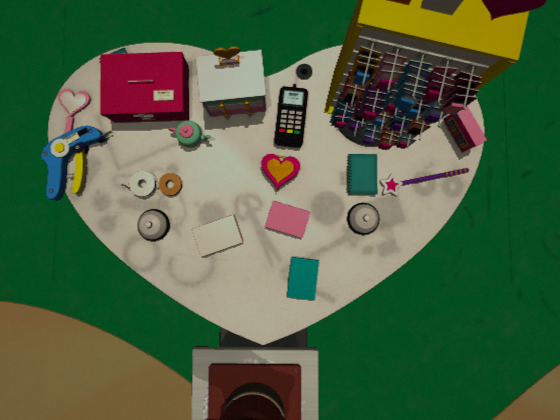

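View pics/side0.png

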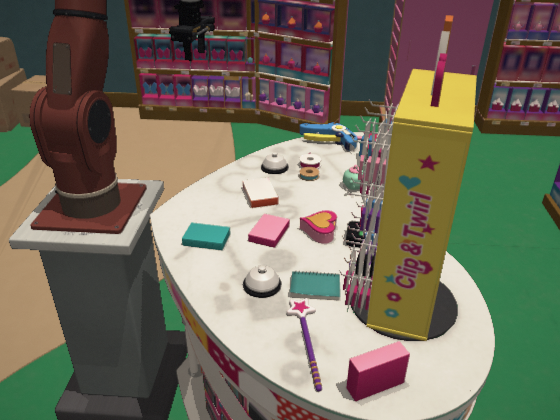

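The top view shows the bell at (152,225) next to the reels at (143,183) and (170,184), so that is the wrap bell. The bell at (363,218) sits by the green pad at (362,174), so it is the order bell.

Candidates (top view pixels):
- **Bells:** (152,225) chosen; (363,218) not.
- **Boxes:** pink (287,219) chosen; turquoise (303,279), white (217,235) and the pink upright pack (463,130) not.

In the side view the wrap bell is at (275,162) and the pink box at (269,230). I'll check the choice in one close crop.

Run:
```python
import cv2,numpy as np
t=cv2.imread("pics/top0.png");s=cv2.imread("pics/side0.png")
r=lambda im,x,y,w,h,k:cv2.resize(im[y:y+h,x:x+w],None,fx=k,fy=k,interpolation=cv2.INTER_CUBIC)
a=r(t,120,160,80,90,5)   # 400x450
b=r(s,250,140,80,90,5)
c=np.hstack([a,b]);d=np.hstack([r(t,260,195,60,50,3),r(s,240,205,60,50,3)])
d=cv2.copyMakeBorder(d,0,0,0,800-d.shape[1],cv2.BORDER_CONSTANT)
cv2.imwrite("pics/crop1.png",np.vstack([c,d])[:600])
```

```text
(no output)
```

View pics/crop1.png

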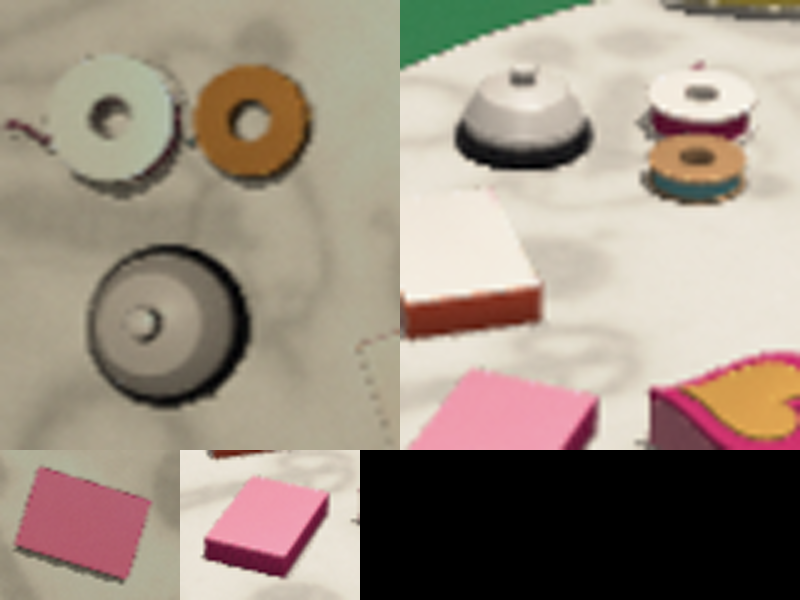

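The crop confirms the choice: two reels sit behind the chosen bell. Its button top is at about (148.5,224) in the top view and (274.4,154) in the side view. The pink box's top centre is at (287.4,219) and (269.4,227).

```bash
cat > h.py <<'E'
import numpy as np,cv2
from scipy.spatial.transform import Rotation as R
from plant import manip, snapshot, camera_params
def P(n):
    c=camera_params(n);return np.array([[c["fx"],0,c["cx"]],[0,c["fy"],c["cy"]],[0,0,1]])@c["extrinsics"][:3]
def tri(t,s):
    X=cv2.triangulatePoints(P("top"),P("side"),np.array(t,float).reshape(2,1),np.array(s,float).reshape(2,1)).ravel();return X[:3]/X[3]
def proj(n,X):
    p=P(n)@np.append(X,1);return p[:2]/p[2]
def atz(n,uv,z):
    M=P(n);A=np.c_[M[:,:2],-np.array([*uv,1])];return np.linalg.solve(A,-(M[:,2]*z+M[:,3]))[:2]
E
python3 - <<'E'
from h import *
np.set_printoptions(precision=4,suppress=True)
for nm,t,s,z in(("bell",(148.3,223.8),(274.2,153.8),.05),("box",(287.4,219),(269.4,227),.022)):
    X=tri(t,s);print(nm,X,proj("top",X)-t,proj("side",X)-s,atz("top",t,z),atz("side",s,z))
print("base",atz("top",(153.2,224.6),.008))
c=[(40,467),(150,500),(126,578),(17,546)]
print([atz("top",((x+.5)/3-.5+260,(y-450+.5)/3-.5+195),.022) for x,y in c])
print("mag, teal",atz("top",(142,183),.022),atz("top",(169.5,184),.016),"white",atz("top",(217,234),.024))
o=manip.get_obs();Rm=R.from_rotvec(o["eef_rot"]).as_matrix();print(o["eef_pos"],Rm,o["t"])
E
```

```text
bell [0.4639 0.2624 0.0473] [0.0836 0.7301] [ 0.3352 -0.0239] [0.4656 0.2618] [0.4633 0.2567]
box [ 0.4803 -0.082   0.0195] [-0.0241 -0.2037] [-0.1162  0.0057] [ 0.4797 -0.082 ] [ 0.4809 -0.0856]
base [0.4648 0.2628]
[array([ 0.527 , -0.0454]), array([ 0.4993, -0.1384]), array([ 0.4336, -0.118 ]), array([ 0.4601, -0.0263])]
mag, teal [0.5707 0.29  ] [0.569 0.221] white [0.4412 0.0956]
[0.16   0.6299 0.4041] [[-0.9692  0.2462 -0.0003]
 [ 0.2462  0.9692 -0.0013]
 [-0.     -0.0013 -1.    ]] 0.15
```

Bell button is at (0.465, 0.262, ~0.049) and box top centre at (0.480, -0.082, ~0.021). Heights, the 0.1 m gap to the reels and the reach all agree with the description. I'll close the fingers and fly above the bell.

```bash
python3 -m creep '[[1,[-0.032,-0.0235,0],0],[1,[-0.032,-0.0235,0],0],[1,[-0.032,-0.0235,0],0],[1,[-0.032,-0.0235,0],0],[1,[-0.032,-0.0235,0],0],[1,[-0.032,-0.0235,0],0],[1,[-0.032,-0.0235,0],0],[1,[-0.032,-0.0235,0],0],[1,[-0.032,-0.0235,0],0],[1,[-0.032,-0.0235,0],0],[1,[-0.032,-0.0235,0],0],[1,[-0.032,-0.0235,0],0],[1,[0,0,0],0],[1,[0,0,0],0],[1,[0,0,0],0]]'
python3 - <<'E'
from h import *
np.set_printoptions(precision=4,suppress=True)
o=manip.get_obs();Rm=R.from_rotvec(o["eef_rot"]).as_matrix();print(o["eef_pos"],Rm,o["t"],o["width"])
cv2.imwrite("pics/wrist1.png",snapshot("wrist")[:,:,::-1])
print("need tool", Rm.T@(np.array([.465,.262,.05])-o["eef_pos"])-[0,0,.182])
c=camera_params("wrist");M=c["mount"]
for X in([.465,.262,.05],[.57,.29,.022]):
    p=Rm.T@(np.array(X)-o["eef_pos"]);q=M[:3,:3].T@(p-M[:3,3]);th=np.arctan2(np.hypot(q[0],q[1]),q[2]);r=c["fx"]*th/np.hypot(q[0],q[1]);print(c["cx"]+r*q[0],c["cy"]+r*q[1])
E
```

```text
t: 1.65
eef_pos: [0.4621, 0.263, 0.4045]
eef_rot: [-0.388, -3.117, 0.0]
force: [-0.1, 0.1, -0.3]
width: 0.002
grasp_force: 0.0
[0.4621 0.263  0.4045] [[-0.9695  0.245  -0.0006]
 [ 0.245   0.9695  0.    ]
 [ 0.0006 -0.0001 -1.    ]] 1.65 0.002092531608783719
need tool [-0.0032 -0.0002  0.1725]
282.02705899687425 191.08427301663494
324.9403246253229 260.9844403657705
```

View pics/wrist1.png

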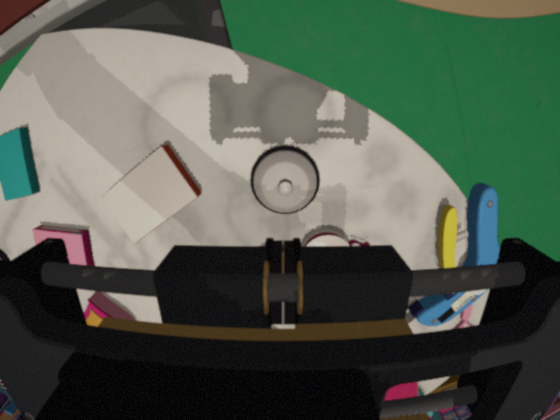

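The wrist view shows the button at about (285.5,186), against a prediction of (282,191): a few mm off. I'll descend part-way and look again from closer.

```bash
python3 -m creep '[[1,[0,0,0.02],0],[1,[0,0,0.02],0],[1,[0,0,0.02],0],[1,[0,0,0.02],0],[1,[0,0,0.02],0],[1,[0,0,0.02],0],[1,[0,0,0],0],[1,[0,0,0],0]]'
cat >> h.py <<'E'
def wray(uv,o):
    c=camera_params("wrist");d=(np.array(uv)-[c["cx"],c["cy"]])/c["fx"];th=np.hypot(*d)
    q=np.r_[d/th*np.sin(th),np.cos(th)];M=c["mount"];Rm=R.from_rotvec(o["eef_rot"]).as_matrix()
    return o["eef_pos"]+Rm@M[:3,3],Rm@M[:3,:3]@q
def wz(uv,o,z):
    C,d=wray(uv,o);return (C+d*(z-C[2])/d[2])[:2]
E
python3 - <<'E'
from h import *
np.set_printoptions(precision=4,suppress=True)
o=manip.get_obs();im=snapshot("wrist")[:,:,::-1].copy();cv2.imwrite("pics/wrist2.png",im)
a=cv2.imread("pics/wrist1.png")
r=lambda i,x,y,w,h:cv2.resize(i[y:y+h,x:x+w],(w*4,h*4),interpolation=cv2.INTER_CUBIC)
cv2.imwrite("pics/crop2.png",np.hstack([r(a,245,140,80,150),r(im,230,140,110,150)]))
print(o["eef_pos"],o["eef_rot"],o["t"])
E
```

```text
t: 2.5
eef_pos: [0.4624, 0.2628, 0.285]
eef_rot: [-0.388, -3.117, 0.001]
force: [0.4, -0.7, 0.3]
width: 0.0
grasp_force: 0.0
[0.4624 0.2628 0.285 ] [-0.3878 -3.1172  0.0006] 2.5
```

View pics/crop2.png

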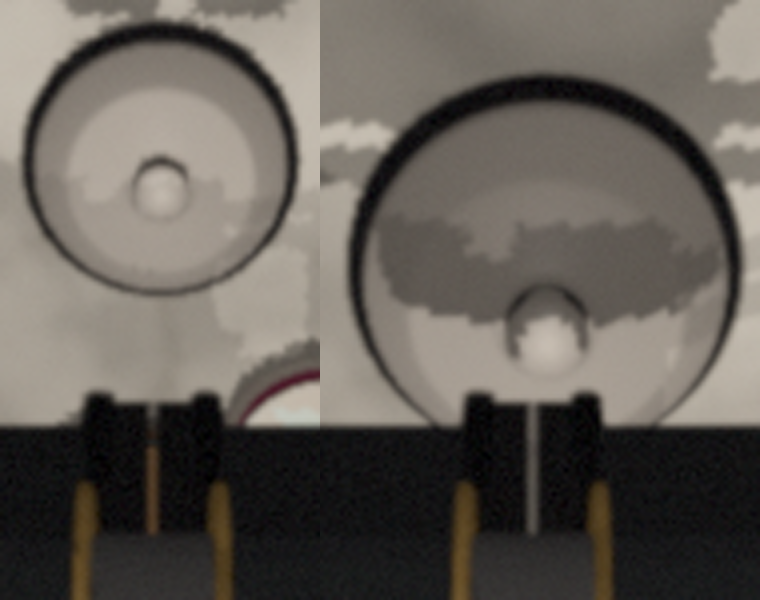

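The crop shows the button top at about (284.9,188.1) from high up and (286.4,225.4) from lower down. The finger gap sits at column 283.

Run:
```python
from h import *
np.set_printoptions(precision=4,suppress=True)
o2=manip.get_obs();o1=dict(eef_pos=np.array([.4621,.263,.4045]),eef_rot=np.array([-.388,-3.117,0]))
u1,u2=(284.9,188.1),(286.4,225.4)
A=[];b=[]
for u,o in((u1,o1),(u2,o2)):
    C,d=wray(u,o);d/=np.linalg.norm(d);Q=np.eye(3)-np.outer(d,d);A.append(Q);b.append(Q@C)
X=np.linalg.lstsq(np.vstack(A),np.hstack(b),rcond=None)[0];print(X,wz(u1,o1,.05),wz(u2,o2,.05))
Rm=R.from_rotvec(o2["eef_rot"]).as_matrix()
print(Rm.T@(np.r_[wz(u2,o2,.05),.05]-o2["eef_pos"])-[0,0,.182])
```

```text
[0.4612 0.2662 0.0566] [0.4626 0.2658] [0.4635 0.2659]
[0.0002 0.003  0.0537]
```

Both measurements put the button within 4 mm of the tool axis, at about (0.464, 0.265, 0.05). I'll nudge +2 mm in tool y and descend, pressing gently.

```bash
python3 -m creep '[[1,[-0.001,0.002,0.01],0],[1,[0,0,0.012],0],[1,[0,0,0.012],0],[1,[0,0,0.01],0],[1,[0,0,0.004],0],[1,[0,0,0],0],[1,[0,0,0],0]]'
```

```text
t: 3.25
eef_pos: [0.4644, 0.2638, 0.2369]
eef_rot: [0.39, 3.117, -0.0]
force: [-0.2, 0.2, 1.0]
width: 0.004
grasp_force: 0.0
```

```bash
python3 -m creep '[[1,[0,0,0.002],0],[1,[0,0,0.002],0],[1,[0,0,0.001],0],[1,[0,0,0.001],0],[1,[0,0,0],0],[1,[0,0,0],0]]'
```

```text
t: 3.85
eef_pos: [0.4644, 0.2639, 0.2311]
eef_rot: [0.39, 3.117, 0.001]
force: [0.3, -0.4, 4.2]
width: 0.005
grasp_force: 2.1
```

Contact is about where it should be: 4.2 N, roughly 2 mm of travel. I'll press about 1.5 mm more to be sure it rings.

```bash
python3 -m creep '[[1,[0,0,0.001],0],[1,[0,0,0.0005],0],[1,[0,0,0],0],[1,[0,0,0],0],[1,[0,0,0],0]]'
```

```text
t: 4.35
eef_pos: [0.4644, 0.2639, 0.2297]
eef_rot: [0.39, 3.117, 0.001]
force: [-0.2, 0.2, 7.2]
width: 0.005
grasp_force: 3.5
```

7.2 N is about 3.6 mm, so the bell has rung. I'll lift straight up, then cross to above the pink box.

```bash
python3 -m creep '[[1,[0,0,-0.004],0],[1,[0,0,-0.01],0],[1,[0,0,-0.026],0],[1,[0,0,-0.03],0],[1,[0,0,-0.03],0],[1,[-0.0083,-0.0276,0],0],[1,[-0.0083,-0.0276,0],0],[1,[-0.0083,-0.0276,0],0],[1,[-0.0083,-0.0276,0],0],[1,[-0.0083,-0.0276,0],0],[1,[-0.0083,-0.0276,0],0],[1,[-0.0083,-0.0276,0],0],[1,[-0.0083,-0.0276,0],0],[1,[-0.0083,-0.0276,0],0],[1,[-0.0083,-0.0276,0],0],[1,[-0.0083,-0.0276,0],0],[1,[-0.0083,-0.0276,0],0],[1,[0,0,0],0],[1,[0,0,0],0],[1,[0,0,0],0]]'
python3 - <<'E'
from h import *
np.set_printoptions(precision=4,suppress=True)
o=manip.get_obs();w=snapshot("wrist")[:,:,::-1];s=snapshot("side")[:,:,::-1]
cv2.imwrite("pics/wrist3.png",w);cv2.imwrite("pics/side3.png",s)
Rm=R.from_rotvec(o["eef_rot"]).as_matrix();print(o["eef_pos"],Rm.T@(np.array([.480,-.082,.022])-o["eef_pos"])-[0,0,.182])
cv2.imwrite("pics/c3.png",np.hstack([cv2.resize(w,(400,300)),s[100:300,150:417].copy() if 0 else cv2.resize(s[110:260,200:400],(400,300))]))
E
```

```text
t: 6.35
eef_pos: [0.4792, -0.0809, 0.3293]
eef_rot: [-0.388, -3.117, -0.0]
force: [0.4, 0.3, 0.1]
width: 0.005
grasp_force: 0.0
[ 0.4792 -0.0809  0.3293] [-0.0012 -0.001   0.1253]
```

View pics/c3.png

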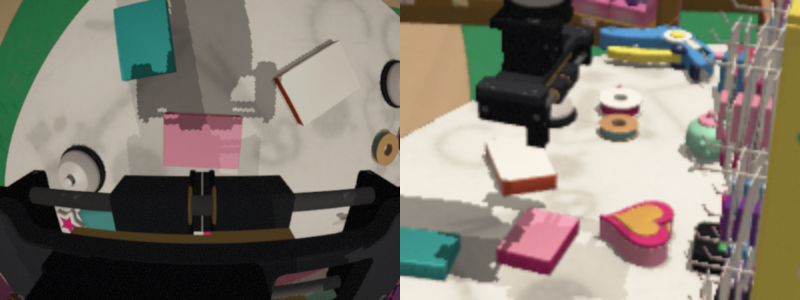

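The wrist view shows the fingers in line with the pink box at (202,140), with the turquoise, white and order-bell objects well clear. The side view shows the reels and the box undisturbed. Now a gentle touch.

```bash
python3 -m creep '[[1,[0,0,0.02],0],[1,[0,0,0.025],0],[1,[0,0,0.025],0],[1,[0,0,0.02],0],[1,[0,0,0.015],0],[1,[0,0,0.008],0],[1,[0,0,0.006],0],[1,[0,0,0.003],0],[1,[0,0,0],0],[1,[0,0,0],0]]'
```

```text
t: 7.45
eef_pos: [0.4795, -0.0818, 0.2078]
eef_rot: [0.39, 3.117, 0.0]
force: [-0.3, -0.2, 0.6]
width: 0.009
grasp_force: 0.0
```

```bash
python3 -m creep '[[1,[0,0,0.002],0],[1,[0,0,0.002],0],[1,[0,0,0.001],0],[1,[0,0,0],0],[1,[0,0,0],0]]'
```

```text
t: 7.95
eef_pos: [0.4795, -0.0817, 0.2025]
eef_rot: [0.39, 3.117, 0.0]
force: [1.2, 1.3, 3.7]
width: 0.005
grasp_force: 1.5
```

Touched with about 3 N. Withdrawing and checking.

```bash
python3 -m creep '[[1,[0,0,-0.004],0],[1,[0,0,-0.012],0],[1,[0,0,-0.03],0],[1,[0,0,-0.04],0],[1,[0,0,-0.04],0],[1,[0,0,-0.04],0],[1,[0,0,-0.03],0],[1,[0.04,0.02,0],0],[1,[0.04,0.02,0],0],[1,[0,0,0],0],[1,[0,0,0],0],[1,[0,0,0],0]]'
python3 - <<'E'
from h import *
s=snapshot("side")[:,:,::-1];w=snapshot("wrist")[:,:,::-1];cv2.imwrite("pics/side4.png",s)
a=cv2.imread("pics/side0.png");d=cv2.absdiff(a,s)
cv2.imwrite("pics/c4.png",np.vstack([np.hstack([cv2.resize(x[120:320,170:400],(400,300)) for x in(s,d)]),np.hstack([cv2.resize(w,(400,300)),cv2.resize(snapshot("top")[:,:,::-1],(400,300))])]))
E
```

```text
t: 9.15
eef_pos: [0.4118, -0.024, 0.3987]
eef_rot: [0.391, 3.116, 0.0]
force: [0.4, -0.1, -0.4]
width: 0.009
grasp_force: 0.0
```

View pics/c4.png

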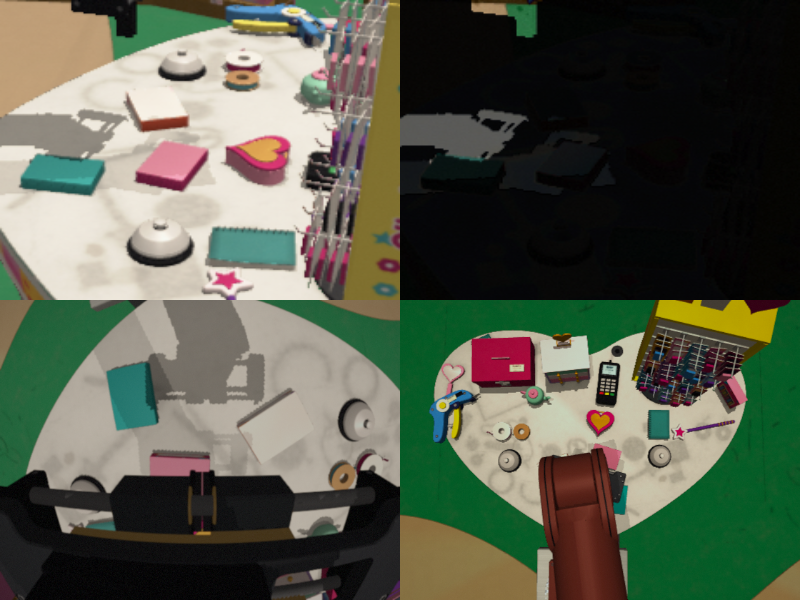

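The difference image (top right) shows only the arm and its shadow: the bell at (182,65), the pink box at (172,165) and everything else stand as before. The gripper is clear of all of it, so I'm handing in.

```bash
python3 -c "
from plant import manip
print(manip.hand_in())"
```

```text
the job is handed in; nothing more can be done
None
```

I rang the bell beside the ribbon reels (pressed to about 7 N, roughly 3.6 mm, past its 2 mm ring point), then lightly touched the pink box and withdrew. The final pictures show nothing else moved, and I handed the job in at about 9 s.

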